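# Fold back one leaf of the hob cover

## Task

The two-burner gas hob is covered by a wooden cover of two hinged leaves. Get the burner farther from the control knobs ready for cooking: with your fingertips, lift the free edge of its leaf from below, swing the leaf over the hinge and press it down until it lies flat, wooden face down, on the leaf that is clipped to the hob. Do not pinch or grip the leaf, do not let it slam, leave the mug, jar and saucepan where they stand, and take the hand away at the end.

Things in the scene. Friction and masses are not known exactly. Their poses are not given: they have to be found in the camera images.
- hob: Two-burner gas hob, fixed: steel tray 290 mm (x) by 510 mm (y), 6 mm high. Origin on the worktop below the middle of the cover's hinge line; z up, x along the hinge line. Cast pan supports, 40 mm high, reach to y = -175 mm, the tray to y = -205 mm; beyond that the worktop is clear. Two control knobs, 34 mm high, at y = +262 mm, x = +-65 mm.
- clipped_leaf (a point): Middle of the wooden top face of the leaf that is clipped to the hob and never moves, 59 mm above the worktop. Axes as for hob; that leaf covers y = 3 to 215 mm and x = -145 to 145 mm of the hob's frame. The hinged leaf starts on the -y side of the hinge and must end lying on this one.
- spine (a point): Middle of the hinge line between the two leaves, on the hinge axis, level with the wooden faces, 59 mm above the worktop. Axes as for hob: x along the hinge, y from the hinged leaf towards the clipped leaf and the knobs, z up. It keeps still.
- leaf_edge (a point): Middle of the hinged leaf's free edge, half-way through its 15 mm thickness, 215 mm from the hinge axis; turns with the leaf. Axes: y from free edge to hinge, z out of the wooden face, x along the hinge. The leaf is 290 mm wide, its free edge faced with an aluminium strip. Closed, its underside is 44 mm above the worktop, with open space below the last 40 mm (only the 6 mm tray under part), so fingertips fit under from outside.
- leaf (a joint): Angle of the hinged leaf, rad: 0 closed over the burner, 1.57 upright, 3.14 (its stop) flat on the clipped leaf, shield up, 74 mm above the worktop. Starts at 0 to 0.15. Friction hinges hold it wherever it is left. Lifting at the free edge takes about 5 to 6 N, pushing it down on the far side at most about 4 N. Leaf mass about 0.4 kg.
- shield (a point): Middle of the outer face of the hinged leaf's underside, a 3 mm aluminium heat shield under a 12 mm spruce board; it faces up once the leaf is folded over. 109 mm from the hinge axis, 15 mm below the plane of the wooden face, which holds the axis. Axes as for leaf_edge. Four rubber bumpers 4 mm high stand on the shield at x = +-100 mm, 50 and 160 mm from the hinge axis.
- mug: White mug, 80 mm across, 92 mm high, loose; beyond the hob as seen from the robot. Origin under its centre. Not to be moved.
- jar: Amber glass jar with steel cap, 84 mm across, 120 mm high, loose; beyond the hob. Origin under its centre. Not to be moved.
- saucepan: Steel saucepan, 160 mm across, 85 mm high, with a black handle that reaches 227 mm from its centre, 72 mm up; loose, past the knob end of the hob, to the robot's left. Origin under the pot's centre. Not to be moved.

How it is judged:
By the outcome, as a careful person would: the job done as asked, in the order asked, and still so for the second after the job is handed in, with the robot touching nothing.
It also fails if it takes over 48 s, if anything falls off the work surface, if the arm or the gripper's body presses on something with over 40 N, if the wrist force passes 120 N, or if a joint passes its speed limit or range.

## Robot

A 6-joint arm with a two-finger parallel gripper is mounted at the origin on the work surface. World frame = base frame: x ahead of the robot, y to its left, z up, the work surface at z = 0. Lengths are in m, angles in rad, forces in N, time in s.
With the tool pointing down it reaches from about 0.275 to 0.75 m from the base axis. Payload 10.2 kg.
Tool frame: the origin (TCP) lies between the finger pads; the fingertips stand 19 mm ahead of it and the grasp point (between the pads) is the TCP; z points along the fingers, y is the line along which they close (so a half turn about z gives the same grasp; the last joint's range is limited). The gripper opens to 88 mm and grips with 3 to 60 N. Pads are 18 mm wide; open, the fingers measure 123 mm over their backs; the gripper's body (75 mm by 187 mm) begins 45 mm behind the grasp point.
Start: joints at [-1.455, 0.313, 1.498, -0, 1.331, -0.223], TCP at [0.174, -0.495, 0.258] pointing down, gripper open.
Joint ranges: [-2.94, 2.94], [-0.97, 2.17], [0.19, 2.56], [-1.23, 4.37], [0.02, 3.11], [-2.88, 2.88]. Speed limits (rad/s): [2.39, 2.39, 3.01, 3.14, 3.14, 3.14].

## Interface

Orientations are given as a unit quaternion [w, x, y, z].
In Python, from workcell import bot, fingers, cams, order gives the robot as it stands. The module is installed in compiled form; this text tells all that it offers. Calls block until the motion is done:
- bot.move_to(position, orientation): joint-space move of the TCP to a pose.
- bot.servo_line(position, frame=None, v=0.15): straight line of the TCP; frame=None keeps the orientation; v is the mean speed in m/s.
- bot.goto_joints(angles): joint-space move.
- fingers.grip(opening, grasp_force=None): opening from 0.0 (shut) to 1.0 (fully open); grasp_force is the grip in N (None keeps the last); returns when the fingers have stopped.
- bot.pause(seconds).
- bot.ik(position, orientation): joint angles nearest the present ones, or None.
- cams.snapshot(name): name is "scene" or "top"; returns a dict with "frame" (384x512x3 uint8, red, green, blue), "range_z" (384x512 float32, m along the optical axis (not along the pixel's ray), 0 where there is no reading), "intrinsics" (3x3 intrinsics, pixels), "extrinsics" (4x4, takes a point from world to camera coordinates). Camera axes: x right, y down, z forward; pixel columns grow to the right and rows downward; lengths in m; the calibration is good to about 2 mm. A picture is of the moment at which its call begins.
A pose or a line that the arm cannot do raises bot.MotionError and nothing moves.
- order.job_done(): hands the job in; it is judged then, once.
Readings, each from a call of its own:
- bot.current_time_s(): time.
- bot.current_q(): joint angles.
- bot.current_joint_velocities(): joint speeds.
- bot.current_joint_torque(): joint torques, N m.
- bot.current_tool_pos(): TCP position.
- bot.current_tool_rot(): TCP orientation.
- bot.current_ft_force(): force on the tool from outside, world axes, zero at the start.
- bot.current_ft_torque(): the same for the moment, N m.
- bot.current_gripper_width(): opening from 0.0 (shut) to 1.0 (fully open).
- bot.current_finger_force(): force on a finger pad.
Only numpy, scipy, OpenCV 4.12 (cv2) and the standard library are available. Lean on these libraries where they do the work, as an engineer would, in place of code of your own. Each camera call takes 0.05 s, during which the arm holds its last target. There are 200 camera calls.

## Working session

There is one attempt and no reset: what is moved stays moved. The work goes in short steps, each a Python script; the robot and the scene stay as the last script left them, time stands still between calls to the robot, and variables do not carry over. Pictures are saved under pics/ and viewed, at most 10 in all, crops included, and the job is handed in when it is done.

```bash
mkdir -p pics; python3 - <<'E'
from workcell import bot,cams
import cv2,numpy as np
for n in ("scene","top"):
    s=cams.snapshot(n); cv2.imwrite(f"pics/{n}0.png",s["frame"][:,:,::-1]); np.savez(f"{n}0.npz",**s)
    print(n,s["intrinsics"].tolist(),np.round(s["extrinsics"],3).tolist(),(s["range_z"]>0).mean())
print(bot.current_time_s(),bot.current_tool_rot(),bot.current_ft_force())
E
```

```text
scene [[397.1975633896582, 0.0, 250.36114585787703], [0.0, 397.1975633896582, 197.40890682932726], [0.0, 0.0, 1.0]] [[-0.252, 0.968, 0.014, -0.01], [0.627, 0.174, -0.759, -0.37], [-0.737, -0.183, -0.651, 1.864], [0.0, 0.0, 0.0, 1.0]] 0.9960072835286459
top [[369.34446509177127, 0.0, 249.72062766225488], [0.0, 369.34446509177127, 197.82790036451215], [0.0, 0.0, 1.0]] [[-0.019, -1.0, 0.009, 0.148], [-0.993, 0.017, -0.118, 0.602], [0.118, -0.012, -0.993, 0.971], [0.0, 0.0, 0.0, 1.0]] 0.9956817626953125
0.1 [-5.69885294e-04  9.85687001e-01  1.68584730e-01  1.91080337e-05] [ 0.74505666 -0.91557614 -0.06894877]
```

View pics/scene0.png

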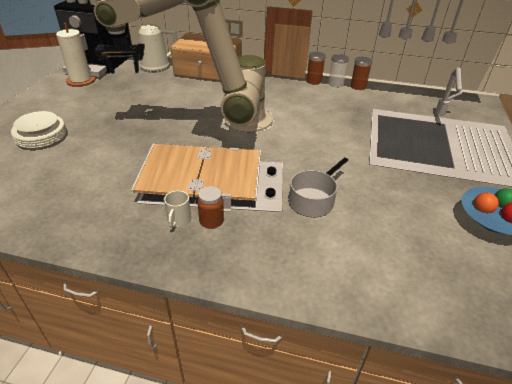

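View pics/top0.png

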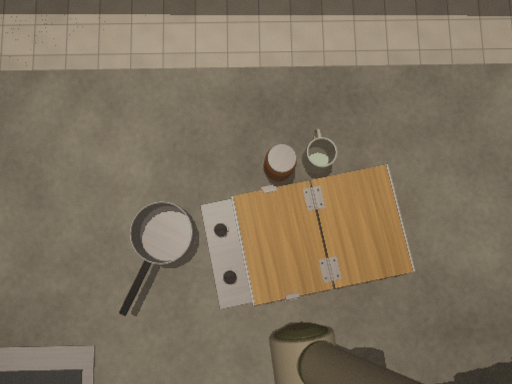

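Both views show the cover. In the top view, the knobs are at the left (220,230) and (230,277), the hinge runs (313,180)–(333,288), and the hinged leaf's free edge runs (388,167)–(412,272). The jar (281,160), mug (320,153) and pan (163,235) are clear of the -y side. I'll fit the poses next.

```bash
cat > h.py <<'E'
import numpy as np,cv2
def world(s):
    K,E,d=s["intrinsics"],s["extrinsics"],s["range_z"]
    v,u=np.indices(d.shape); p=np.stack([(u-K[0,2])/K[0,0]*d,(v-K[1,2])/K[1,1]*d,d],-1)
    return (p-E[:3,3])@E[:3,:3]
def wood(s):
    h=cv2.cvtColor(s["frame"],cv2.COLOR_RGB2HSV)
    m=cv2.inRange(h,(8,90,90),(25,255,255))
    m=cv2.morphologyEx(m,cv2.MORPH_OPEN,np.ones((3,3),np.uint8))
    return (m>0)&(s["range_z"]>0)
E
python3 - <<'E'
from h import *
for n in ("top","scene"):
    s=dict(np.load(n+"0.npz")); W=world(s); m=wood(s)
    m&=(W[...,2]>.03)&(W[...,2]<.15)&(W[...,0]>.2)&(abs(W[...,1])<.5)&(W[...,0]<.8)
    k,lab,st,_=cv2.connectedComponentsWithStats(m.astype(np.uint8))
    for i in range(1,k):
        if st[i,4]<800: continue
        P=W[lab==i]; r=cv2.minAreaRect((P[:,:2]*1000).astype(np.float32))
        A=np.c_[P[:,:2],np.ones(len(P))]; c=np.linalg.lstsq(A,P[:,2],rcond=None)[0]
        print(n,st[i],np.round(r[0],1),np.round(r[1],1),round(r[2],2),"box",np.round(cv2.boxPoints(r)).tolist(),"plane",c.round(4),"z",np.percentile(P[:,2],[2,50,98]).round(4))
E
```

```text
top [ 311  165  102  123 8280] [ 525.5 -154.7] [290.4 208.2] 10.64 box [[364.0, -79.0], [402.0, -284.0], [687.0, -230.0], [649.0, -26.0]] plane [ 0.0049 -0.0248  0.0551] z [0.0571 0.0616 0.0662]
top [ 234  180   99  125 8190] [486.   54.3] [290.5 205.7] 10.47 box [[324.0, 129.0], [362.0, -73.0], [648.0, -20.0], [610.0, 182.0]] plane [-0.0004 -0.0001  0.0589] z [0.0551 0.0587 0.0623]
scene [ 133  144  126   56 5015] [505.9 -50.7] [298.6 420.4] 10.84 box [[320.0, 128.0], [399.0, -285.0], [692.0, -229.0], [613.0, 184.0]] plane [ 0.0016 -0.013   0.0579] z [0.0537 0.0593 0.0653]
```

```bash
cat >> h.py <<'E'
from scipy.spatial.transform import Rotation as R
YAW=np.radians(10.55); X=np.array([np.cos(YAW),np.sin(YAW),0]); Y=np.array([-X[1],X[0],0]); Z=np.array([0,0,1.]); O=np.array([.506,-.050,.059])
def pose(c,e,hx,sgn):
    """TCP pose with the upper tip corner at c=(y,z) in spine frame, tool e rad below horizontal towards +y"""
    d=np.cos(e)*Y-np.sin(e)*Z; m=np.sin(e)*Y+np.cos(e)*Z
    p=O+hx*X+c[0]*Y+c[1]*Z-.019*d-.009*m
    ty=sgn*X; q=R.from_matrix(np.c_[np.cross(ty,d),ty,d]).as_quat()
    return p,np.r_[q[3],q[:3]]
def corner(th,r,gap=0):
    u=np.array([-np.cos(th),np.sin(th)]); n=np.array([np.sin(th),np.cos(th)])
    return r*u-(.015+gap)*n
E
python3 - <<'E'
from h import *
from workcell import bot
for sgn in (1,-1):
  for hx in (0,-.05,-.09):
    for e0 in (25,30,35):
      out=[]
      for t in range(0,181,15):
        e=np.radians(max(e0,t-90)); out.append(bot.ik(*pose(corner(np.radians(t),.195),e,hx,sgn)))
      pre=bot.ik(*pose((-.27,-.03),np.radians(e0),hx,sgn))
      print(sgn,hx,e0,pre is not None,''.join('.' if o is None else 'o' for o in out))
      if e0==30 and hx==-.05:
        for o in out: print(None if o is None else np.round(o,2))
E
```

```text
1 0 25 True ooooooooooooo
1 0 30 True ooooooooooooo
1 0 35 True ooooooooooooo
1 -0.05 25 True ooooooooooooo
1 -0.05 30 True ooooooooooooo
[-0.88  1.08  1.07  0.46  1.94 -1.12]
[-0.88  1.    1.09  0.48  2.   -1.09]
[-0.87  0.91  1.13  0.5   2.04 -1.05]
[-0.85  0.81  1.2   0.52  2.06 -1.02]
[-0.82  0.71  1.28  0.55  2.05 -0.98]
[-0.78  0.62  1.38  0.58  2.03 -0.95]
[-0.73  0.54  1.48  0.62  1.98 -0.93]
[-0.67  0.48  1.59  0.65  1.91 -0.91]
[-0.6   0.45  1.69  0.68  1.83 -0.91]
[-0.48  0.34  1.78  0.59  1.58 -0.83]
[-0.33  0.28  1.85  0.47  1.32 -0.7 ]
[-0.15  0.28  1.91  0.28  1.06 -0.49]
[ 0.02  0.35  1.94  0.    0.85 -0.17]
1 -0.05 35 True ooooooooooooo
1 -0.09 25 True ooooooooooooo
1 -0.09 30 True ooooooooooooo
1 -0.09 35 True ooooooooooooo
-1 0 25 True oooooooooooo.
-1 0 30 True oooooooooooo.
-1 0 35 True oooooooooooo.
-1 -0.05 25 True oooooooooooo.
-1 -0.05 30 True oooooooooooo.
[-0.88  1.08  1.07  0.46  1.94  2.02]
[-0.88  1.    1.09  0.48  2.    2.05]
[-0.87  0.91  1.13  0.5   2.04  2.09]
[-0.85  0.81  1.2   0.52  2.06  2.12]
[-0.82  0.71  1.28  0.55  2.05  2.16]
[-0.78  0.62  1.38  0.58  2.03  2.19]
[-0.73  0.54  1.48  0.62  1.98  2.22]
[-0.67  0.48  1.59  0.65  1.91  2.23]
[-0.6   0.45  1.69  0.68  1.83  2.23]
[-0.48  0.34  1.78  0.59  1.58  2.31]
[-0.33  0.28  1.85  0.47  1.32  2.44]
[-0.15  0.28  1.91  0.28  1.06  2.65]
None
-1 -0.05 35 True oooooooooooo.
-1 -0.09 25 True oooooooooooo.
-1 -0.09 30 True oooooooooooo.
-1 -0.09 35 True oooooooooooo.
```

```bash
python3 - <<'E'
from h import *
from workcell import bot,cams
e=np.radians(30); t0=bot.current_time_s()
bot.move_to(*pose((-.29,.06),e,0,1)); print(bot.current_time_s(),bot.current_ft_force())
f=bot.current_ft_force()
for c in ((-.25,-.029),(-.197,-.029)):
    p,q=pose(c,e,0,1); bot.servo_line(p,q,v=.1)
    print(bot.current_time_s(),np.round(bot.current_ft_force()-f,2),np.round(bot.current_tool_pos()-p,4))
s=cams.snapshot("scene"); cv2.imwrite("pics/a1.png",cv2.resize(s["frame"][60:260,60:320,::-1],None,fx=3,fy=3))
E
```

```text
1.7 [-0.2266018   0.31597221  0.55749572]
2.825 [ 0.75 -1.17 -0.27] [ 0.0002 -0.0004  0.0006]
3.5083 [-0.15 -0.62 -0.91] [ 0.0001 -0.0006  0.0002]
```

View pics/a1.png

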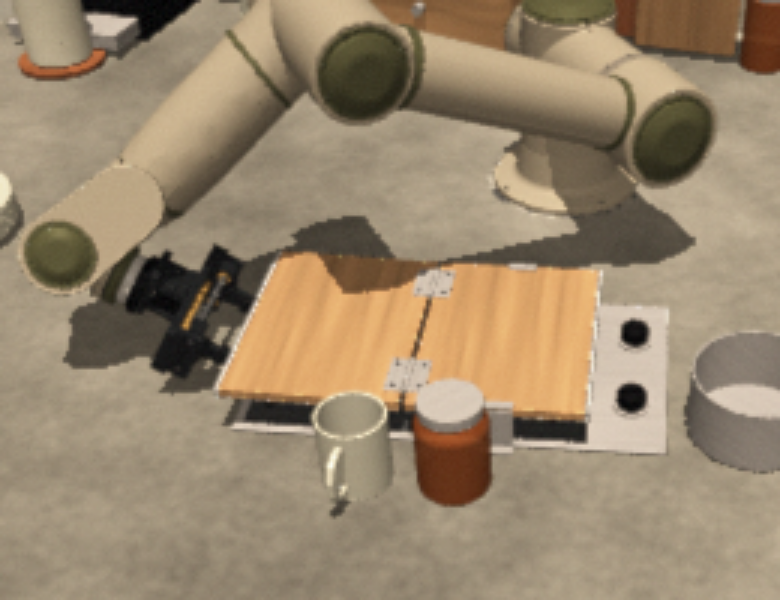

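Fingertips are under the free edge, around (245,320) in the crop, with no contact force. Now I'll lift.

```bash
cat > swing.py <<'E'
from h import *
from workcell import bot,cams
def swing(a,b,step=10,v=.08,r=.197,lo=30,n=None):
    for t in range(a,b+1,step):
        e=np.radians(max(lo,t-90)); p,q=pose(corner(np.radians(t),r),e,0,1)
        bot.servo_line(p,q,v=v); f=bot.current_ft_force()
        print(t,round(bot.current_time_s(),2),f.round(1),np.round(bot.current_tool_pos()-p,4))
        if np.linalg.norm(f)>25: print("STOP"); break
E
python3 - <<'E'
from swing import *
swing(10,70)
s=cams.snapshot("scene"); cv2.imwrite("pics/a2.png",cv2.resize(s["frame"][30:230,60:320,::-1],None,fx=3,fy=3))
E
```

```text
10 4.32 [-0.2  0.2 -0.6] [0.0001 0.0001 0.0004]
20 4.9 [0.3 0.4 0.6] [0.0001 0.0001 0.0007]
30 5.48 [ 0.4 -0.  -0.7] [0.     0.0001 0.0004]
40 6.07 [-0.7  0.6 -0.3] [0.     0.0001 0.0002]
50 6.65 [0.2 0.1 0.1] [-0.      0.0001  0.0001]
60 7.23 [0.5 0.3 0.4] [-0.      0.0001  0.0001]
70 7.82 [ 0.9  0.4 -0.1] [0.     0.0001 0.    ]
```

View pics/a2.png

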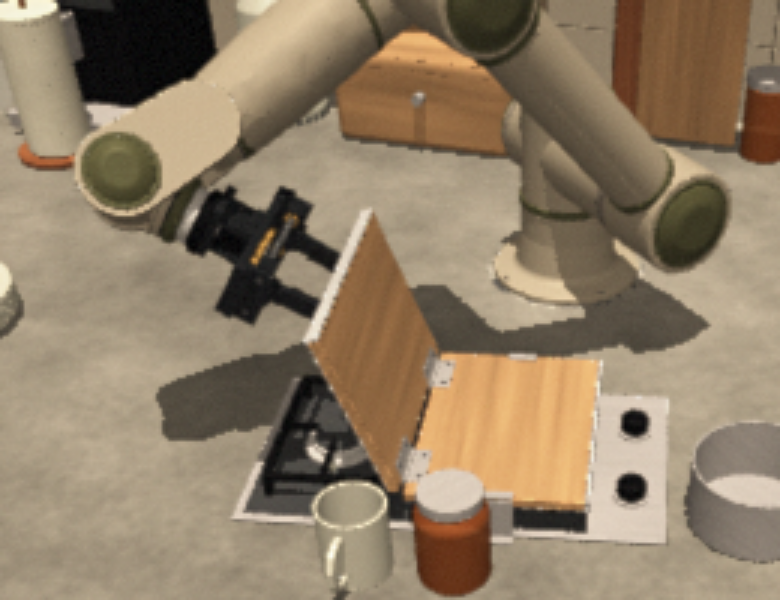

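The leaf is up about 70°, resting on both fingertips, and nothing else has moved. Continuing.

```bash
python3 - <<'E'
from swing import *
swing(80,160)
s=cams.snapshot("scene"); cv2.imwrite("pics/a3.png",cv2.resize(s["frame"][30:230,60:320,::-1],None,fx=3,fy=3))
E
```

```text
80 8.45 [-0.9  0.3  0.5] [-0.      0.0001  0.0001]
90 9.03 [-0.6 -0.6 -0.1] [-0.      0.0001  0.0001]
100 9.62 [ 0.1 -0.6 -0.6] [-0.0001  0.0003  0.0001]
110 10.2 [ 0.6 -0.2 -0.3] [-0.0001  0.0003  0.    ]
120 10.78 [-0.2 -0.1  0.1] [-0.0001  0.0003  0.    ]
130 11.35 [0.4 0.  0. ] [ 0.0001 -0.0002  0.0002]
140 11.92 [-0.1  0.4 -0.2] [ 0.0001 -0.0004  0.    ]
150 12.48 [ 0.2 -0.2  0.3] [ 0.0002 -0.0004  0.0001]
160 13.05 [0.2 0.8 0.7] [ 0.0002 -0.0004  0.0002]
```

View pics/a3.png

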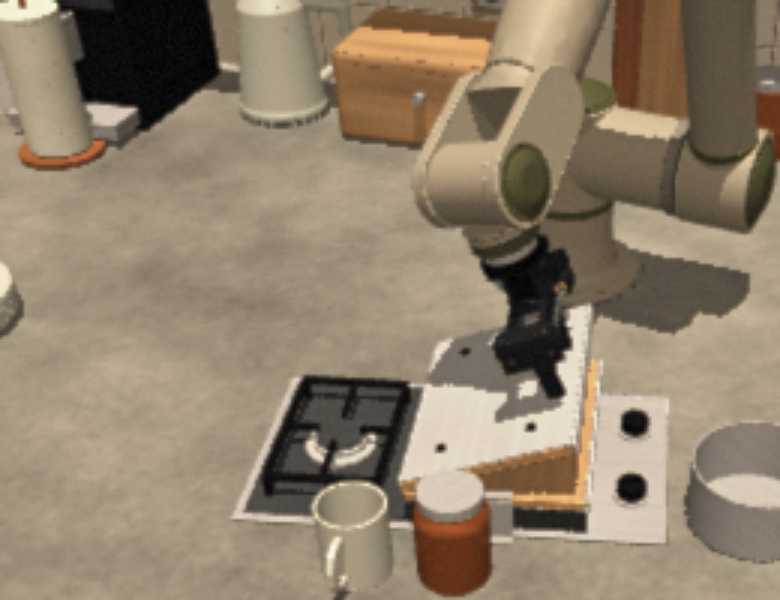

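The leaf is about 20° above flat and the fingertips are on the shield. Next I'll press it down slowly until the stop pushes back.

```bash
python3 - <<'E'
from swing import *
swing(165,175,step=5,v=.05); swing(178,178,v=.03)
e=np.radians(88)
for k in range(14):
    p,q=pose(corner(np.radians(180),.195)+[0,.005-.001*k],np.radians(90),0,1)
    bot.servo_line(p,q,v=.02); f=np.mean([bot.current_ft_force() for _ in range(1)],0)
    print(k,round(bot.current_time_s(),2),f.round(1),np.round(bot.current_tool_pos()-p,4))
    if f[2]>10: break
s=cams.snapshot("scene"); cv2.imwrite("pics/a4.png",cv2.resize(s["frame"][30:230,60:320,::-1],None,fx=3,fy=3))
E
```

```text
165 13.58 [ 1.1 -0.6  1.2] [ 0.0001 -0.0001  0.0001]
170 14.07 [0.1 0.1 0.1] [ 0.0001 -0.0001  0.0002]
175 14.55 [1.4 0.1 0.1] [ 0.0002 -0.0001  0.0002]
178 15.03 [ 0.5 -0.1 -0. ] [ 0.     -0.      0.0001]
0 15.28 [ 0.3 -0.2 -0.4] [-0.      0.0001  0.0001]
1 15.53 [ 0.7  0.  -1. ] [ 0.     -0.0001 -0.    ]
2 15.78 [-0.3  0.1  0.5] [-0.     -0.     -0.0001]
3 16.03 [-0.   0.1 -0.9] [-0.      0.     -0.0001]
4 16.28 [-0.   0.4 -0.2] [-0.     -0.     -0.0001]
5 16.53 [-1.3  0.5  6.2] [0.0001 0.     0.0004]
6 16.78 [-5.1 -1.1 16.6] [0.0001 0.     0.0013]
```

View pics/a4.png

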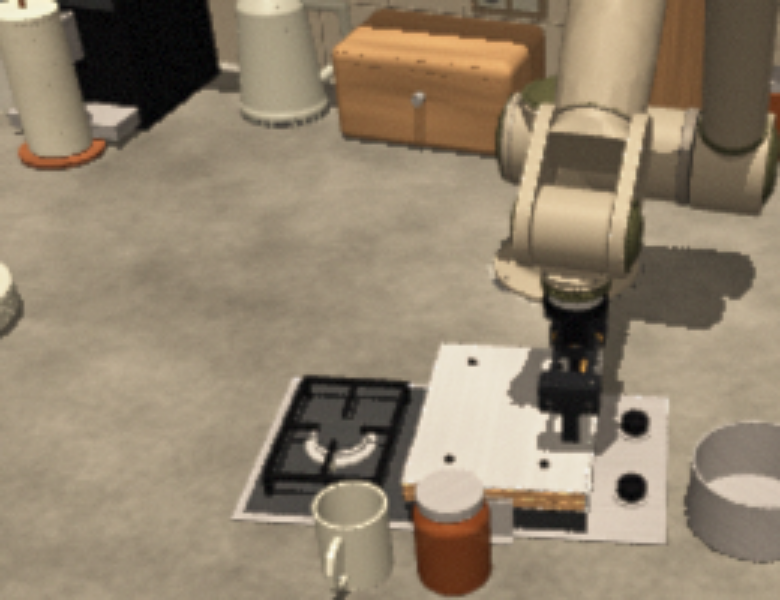

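The leaf lies flat against its stop, with 16.6 N reaction at z ≈ 74 mm. I'll withdraw straight up, move clear, and check.

```bash
python3 - <<'E'
from swing import *
p=bot.current_tool_pos()
bot.servo_line(p+[0,0,.15],v=.12)
bot.goto_joints([-1.455,.313,1.498,0,1.331,-.223])
s=cams.snapshot("top"); W=world(s); E0=dict(np.load("top0.npz"))
L=(W-O)@np.c_[X,Y,Z]
m=(abs(L[...,0])<.13)&(L[...,1]>.02)&(L[...,1]<.2)
P=L[m]; c=np.linalg.lstsq(np.c_[P[:,:2],np.ones(len(P))],P[:,2],rcond=None)[0]
print("t",bot.current_time_s(),"plane",c.round(4),"z med",np.median(P[:,2])+.059,"F",bot.current_ft_force().round(1))
d=np.abs(s["frame"].astype(int)-E0["frame"]).sum(2)
for n,(u,v) in dict(mug=(320,153),jar=(281,160),pan=(163,235),handle=(135,290)).items():
    print(n,d[v-30:v+30,u-35:u+35].mean().round(1))
cv2.imwrite("pics/a5.png",s["frame"][:,:,::-1])
E
```

```text
t 20.7583 plane [ 0.2386  2.4437 -0.1794] z med 0.07403496981782508 F [ 1.6 -0.6  0.6]
mug 18.1
jar 21.0
pan 10.3
handle 9.8
```

View pics/a5.png

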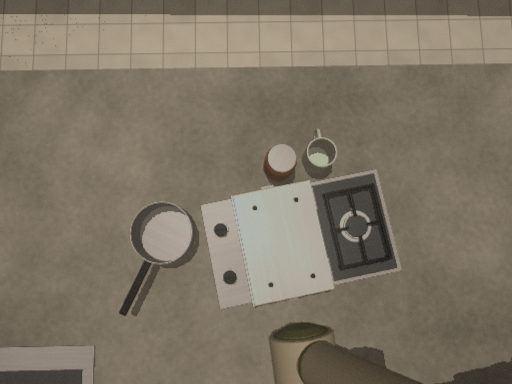

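The top view shows the leaf folded flat over (283,243), the burner free at (355,226), and the mug, jar and pan at their original pixels. The plane fit was spoiled by outliers, so I'll check the slope robustly and hand in if it's good.

```bash
python3 - <<'E'
from swing import *
from workcell import order
s=cams.snapshot("top"); L=(world(s)-O)@np.c_[X,Y,Z]
m=(abs(L[...,0])<.13)&(L[...,1]>.01)&(L[...,1]<.21)&(abs(L[...,2]-.02)<.04)&(s["range_z"]>0)
P=L[m]; a=np.median(P[P[:,1]<.05,2]); b=np.median(P[P[:,1]>.17,2]); print(a,b,(b-a)/.16)
if abs(b-a)<.003: print(order.job_done())
E
```

```text
0.014906053061286464 0.014704605528051487 -0.001259047082718609
the job is handed in; nothing more can be done
None
```

The leaf over the far burner is folded flat on the clipped leaf, 74 mm above the worktop and level to about 0.1°; the hand is clear, the mug, jar and saucepan stand where they were, and I handed the job in at about 21 s.

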